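# Tip sample tubes into a case and snap its lid shut

## Task

Pick up the small tray and tip it so that all three micro tubes slide off into the open sample case, then set the empty tray back down flat on the bench. Then close the case's lid and press it down until the catch snaps and the lid stays fully shut. Do not knock over the beaker.

Things in the scene. Friction and masses are not known exactly. Their poses are not given: they have to be found in the camera images.
- case: grey open-topped plastic case, fixed to the bench, 160 mm along its x, 180 mm along its y, 60 mm high without the lid, on 10 mm feet, walls and floor 4 mm, empty. Origin at the centre of its underside; x points away from the robot towards the hinged side, z up. A spring catch on the middle of the front (-x) side stands out about 15 mm.
- case_lid (a joint): the lid's angle: 0 fully shut, 1.57 upright, stop at 1.75; starts at 1.38 to 1.48. The stiff hinge lets it stay wherever it is left; swinging it takes about 1 to 3 N at the free edge. From about 0.06 down to 0.03 the spring catch resists (about 10 N at the free edge); past that it snaps and holds the lid at 0 to 0.01.
- case_hinge (a point): middle of the lid's hinge axis, at the top of the case's far (+x) wall, 60 mm above the case's underside; the axis runs along the case's y. A computer monitor stands behind: left of y = -0.25 it takes up the space beyond x = 0.64 (beyond x = 0.70 where y is below -0.05), from 70 mm above the bench; keep the gripper's body clear of it
- case_lid_edge (a point): middle of the lid's free edge, on its outer face. The lid is a flat cap 160 mm from hinge to free edge, 180 mm wide; its outer face lies 10 mm off the hinge axis's plane (11.5 on three low ribs), so shut its top is 70 mm above the bench. A thumb tab 50 mm wide stands 16 mm past the free edge. Opened, the outer face looks away from the robot.
- tray: steel tray, 110 mm along x, 96 mm along y; floor 3 mm thick, side walls 20 mm and back wall 22 mm high; no wall at -x (the mouth). About 150 g. Origin at the centre of its underside, z up. A black upright grip plate at the middle of the back (+x) wall is 10 mm thick along x, 44 mm wide along y, 62 mm high. Tubes begin to slide at 25 to 37 degrees of tip.
- tray_grip (a point): point to pinch the grip plate, across its 10 mm thickness: on the plate's centre plane, 50 mm along +x from the tray's origin and 50 mm above its underside
- tray_mouth (a point): middle of the front edge of the tray's floor at the open end, 55 mm along -x from the tray's origin, on the floor's upper face
- tube_a: plastic 1.5 ml micro tube (white) lying on its side, 40 x 13 x 14 mm, 12 g, smooth, rigid and closed; origin at the centre of its underside as it lies at the start, x along its length
- tube_b: plastic 1.5 ml micro tube (blue) lying on its side, 40 x 13 x 14 mm, 12 g, smooth, rigid and closed; origin at the centre of its underside as it lies at the start, x along its length
- tube_c: plastic 1.5 ml micro tube (white) lying on its side, 40 x 13 x 14 mm, 12 g, smooth, rigid and closed; origin at the centre of its underside as it lies at the start, x along its length
- beaker: glass beaker, 52 mm across, 70 mm high, standing; origin at the centre of its underside

How it is judged:
On the way, in this order (a step that is already met when the one before it is completed fails the run):
1. the tray is lifted and tipped by more than 20 degrees (angle between tray's own z axis and vertical above 0.35 rad and height (world z) of tray_mouth above 0.04 m), for 0.1 s.
2. all three tubes are in the case (x of tube_a in the frame of case between -0.08 and 0.08 m and y of tube_a in the frame of case between -0.09 and 0.09 m and z of tube_a in the frame of case between -0.01 and 0.06 m and x of tube_b in the frame of case between -0.08 and 0.08 m and y of tube_b in the frame of case between -0.09 and 0.09 m and z of tube_b in the frame of case between -0.01 and 0.06 m and x of tube_c in the frame of case between -0.08 and 0.08 m and y of tube_c in the frame of case between -0.09 and 0.09 m and z of tube_c in the frame of case between -0.01 and 0.06 m), for 0.2 s.
At the end, for the whole second after the job is handed in: All three tubes lie inside the case, the lid is shut and held by its catch (angle under 0.02 rad), and the tray stands flat on the bench (within 6 degrees, underside within 8 mm of it), at rest (all of step 2 and value of joint case_lid below 0.02 rad and angle between tray's own z axis and vertical below 0.1 rad and height (world z) of tray below 0.008 m and linear speed of tray below 0.02 m/s); the robot touches nothing.
It fails at once if the beaker is knocked over (tilted by more than 30 degrees) (angle between beaker's own z axis and vertical above 0.52 rad).
It also fails if it takes over 70 s, if anything falls off the work surface, if the arm or the gripper's body presses on something with over 40 N, if the wrist force passes 120 N, or if a joint passes its speed limit or range.

## Robot

A 6-joint arm with a two-finger parallel gripper is mounted at the origin on a cart in front of the work surface, level with it; the furniture and walls round the work are solid. World frame = base frame: x ahead of the robot, y to its left, z up, the work surface at z = 0. Lengths are in m, angles in rad, forces in N, time in s.
With the tool pointing down it reaches from about 0.325 to 0.85 m from the base axis. Payload 15.5 kg.
Tool frame: the origin (TCP) lies between the finger pads; the fingertips stand 25 mm ahead of it and the grasp point (between the pads) lies 6 mm ahead of it (manip.tips_ahead is the distance from the TCP to the fingertips, in m); z points along the fingers, y is the line along which they close (so a half turn about z gives the same grasp; the last joint's range is limited). The gripper opens to 91 mm and grips with 3 to 60 N. Pads are 32 mm wide; open, the fingers measure 118 mm over their backs; the gripper's body (76 mm by 178 mm) begins 60 mm behind the grasp point.
Start: joints at [-1.427, 0.494, 1.345, -0, 1.302, -0.096], TCP at [0.148, -0.607, 0.239] pointing down, gripper open.
Joint ranges: [-2.91, 2.91], [-0.82, 2.16], [0.22, 2.67], [-1.22, 4.37], [0.12, 2.79], [-3.08, 3.08]. Speed limits (rad/s): [1.89, 1.89, 2.57, 3.01, 3.01, 3.01].

## Interface

Orientations are given as a rotation vector (axis times angle).
In Python, from plant import manip gives the robot as it stands.
- The arm moves only by the tool creep_tool, called after "Request:" as name(argument=value, ...), one argument or row to a line, values as JSON. Schema: {"type":"object","properties":{"ticks":{"type":"object","properties":{"segments":{"type":"array","items":{"type":"array","items":{"type":"number"},"minItems":6,"maxItems":6},"minItems":1,"maxItems":5}},"additionalProperties":false,"required":["segments"]},"jaw":{"type":"number"},"grip_n":{"type":"number"},"only":{"type":"string"},"quiet":{"type":"boolean"},"lines":{"type":"string"}},"required":["ticks"],"additionalProperties":false}. ticks is an object whose key "segments" holds a list of rows, 1 to 5 of them, each of 6 numbers: dx, dy, dz in m, then a rotation vector rx, ry, rz in rad; each row is the pose to reach, as a shift and turn from the pose commanded when the call began, along the tool's axes at that moment; what a row does not reach only later rows make up. A row lasts 1/8 s, in which the tool goes at most 0.0625 m and 0.188 rad, less where a joint would pass 70% of its speed; a pose out of reach is approached as far as the arm can. jaw is the finger opening in m, set as the call begins (left out keeps the last). The fingers move at their own pace and stop on an object; grip_n is the grip in N (left out, the last holds). Time passes only in rows, so rows that do not move let the fingers close. The tool returns the time, the measured TCP pose, the force, the opening and the grip force at its end. only (a regular expression) keeps the lines of the reply that match it, lines (a string "A,B") keeps lines A to B, and quiet returns only ok. Input that does not fit is refused with a message, and nothing moves.
- manip.state(): the state, without advancing time (a new reading comes with each control period).
- manip.grab_frame(name): name is "side" or "top" or "wrist"; returns a dict with "color" (384x512x3 uint8, red, green, blue), "fx", "fy", "cx", "cy" (pixels), "T" (4x4, takes a point from camera to world coordinates). Camera axes: x right, y down, z forward; pixel columns grow to the right and rows downward; lengths in m; the calibration is good to about 2 mm. The wrist camera is an equidistant fisheye: a pixel r from the principal point sees the ray r / f radians off the axis. A picture is of the moment at which its call begins. There is no depth.
- manip.hand_in(): hands the job in; it is judged then, once.
The state is a dict: "t": time; "q": joint angles; "qvel": joint speeds; "tau": joint torques, N m; "position": TCP position; "tcp_rot": TCP orientation; "ft_force": force on the tool from outside, world axes, zero at the start; "moment": the same for the moment, N m; "gripper_width": finger opening in m; "gripper_force": force on a finger pad.
Only numpy, scipy, OpenCV 4.12 (cv2) and the standard library are available. Lean on these libraries where they do the work, as an engineer would, in place of code of your own. Each camera call takes 0.05 s, during which the arm holds its last target. There are 200 camera calls.

## Working session

There is one attempt and no reset: what is moved stays moved. The work goes in short steps, Python scripts to look and compute and a tool call to move; the robot and the scene stay as the last step left them, time stands still between calls to the robot, and variables do not carry over. Pictures are saved under pics/ and viewed, at most 12 in all, crops included, and the job is handed in when it is done.

```bash
ls; mkdir -p pics
```

Create h.py:
```python
import numpy as np, cv2
from plant import manip
from scipy.spatial.transform import Rotation as R
```

Run:
```python
from h import *
for n in("side","top"):
    f=manip.grab_frame(n); cv2.imwrite(f"pics/{n}0.png",f["color"][:,:,::-1]); np.savez(f"pics/{n}0.npz",**f)
    print(n,f["fx"],f["fy"],f["cx"],f["cy"],np.round(f["T"],3).tolist())
s=manip.state();print({k:np.round(v,3).tolist() for k,v in s.items()})
```

```text
pics
plant.py
side 405.83743518170843 405.83743518170843 258.6105174580698 192.9901254799367 [[-0.98, -0.123, 0.159, 0.356], [-0.201, 0.553, -0.809, 0.996], [0.011, -0.824, -0.566, 0.732], [0.0, 0.0, 0.0, 1.0]]
top 368.85929958132965 368.85929958132965 256.13487465025617 196.7578418985272 [[-0.018, -0.999, 0.034, 0.494], [-0.999, 0.019, 0.04, 0.02], [-0.04, -0.033, -0.999, 0.95], [0.0, 0.0, 0.0, 1.0]]
{'t': 0.1, 'q': [-1.428, 0.494, 1.346, -0.0, 1.303, -0.095], 'qvel': [-0.0, -0.001, -0.002, -0.002, -0.001, -0.001], 'tau': [0.002, -88.024, -38.255, 0.071, 0.048, -0.0], 'position': [0.148, -0.607, 0.238], 'tcp_rot': [-3.118, -0.374, 0.0], 'ft_force': [-0.078, 0.106, 0.2], 'moment': [-0.007, -0.055, 0.016], 'gripper_force': 0.0, 'gripper_width': 0.091}
```

View pics/top0.png

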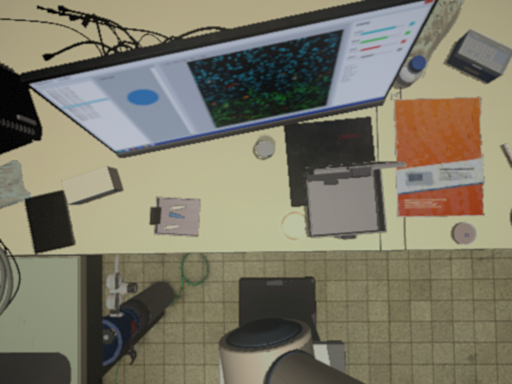

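View pics/side0.png

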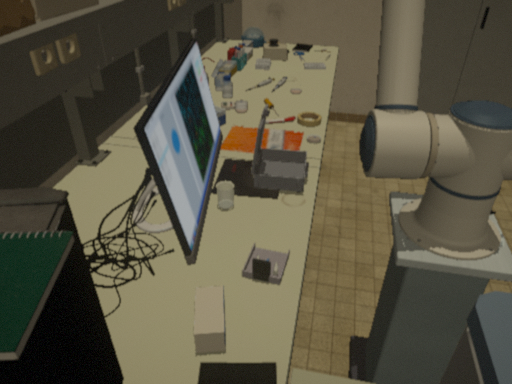

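Top view: tray at cols 150-200, rows 197-237, with its grip plate at the left (155,215) and its mouth to the right. The case is at cols 305-385, rows 165-240, the beaker at (264,148), and a flat ring at (293,225). The monitor is behind, as the side view confirms.

Add to h.py:
```python
def ray(f,u,v):
    T=f["T"]; d=T[:3,:3]@np.array([(u-f["cx"])/f["fx"],(v-f["cy"])/f["fy"],1.]); return T[:3,3],d
def onz(f,u,v,z):
    o,d=ray(f,u,v); return o+d*(z-o[2])/d[2]
def proj(f,p):
    T=f["T"]; c=T[:3,:3].T@(np.asarray(p)-T[:3,3]); return np.array([f["fx"]*c[0]/c[2]+f["cx"],f["fy"]*c[1]/c[2]+f["cy"]])
def tri(fa,a,fb,b):
    o,d=ray(fa,*a);p,e=ray(fb,*b)
    s=np.linalg.lstsq(np.c_[d,-e],p-o,rcond=None)[0]; A=o+d*s[0];B=p+e*s[1]
    return (A+B)/2,np.linalg.norm(A-B)
```

Run:
```python
from h import *
t=np.load("pics/top0.npz")["color"][:,:,::-1]; s=np.load("pics/side0.npz")["color"][:,:,::-1]
a=cv2.resize(t[185:245,140:210],None,fx=6,fy=6,interpolation=cv2.INTER_CUBIC)
b=cv2.resize(t[130:250,250:400],None,fx=5,fy=5,interpolation=cv2.INTER_CUBIC)[:, :]
c=cv2.resize(s[240:290,235:295],None,fx=6,fy=6,interpolation=cv2.INTER_CUBIC)
top=np.zeros((600,800,3),np.uint8)
top[:360,:420]=a; top[:300,430:790]=c
cv2.imwrite("pics/c1.png",top[:370]); cv2.imwrite("pics/c2.png",b)
```

```text
(no output)
```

View pics/c1.png

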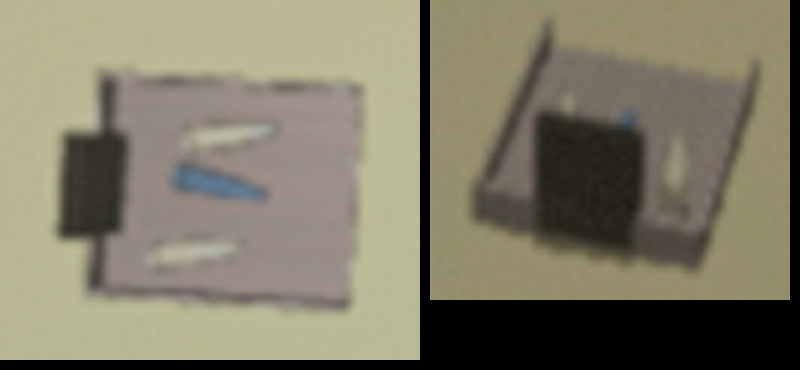

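View pics/c2.png

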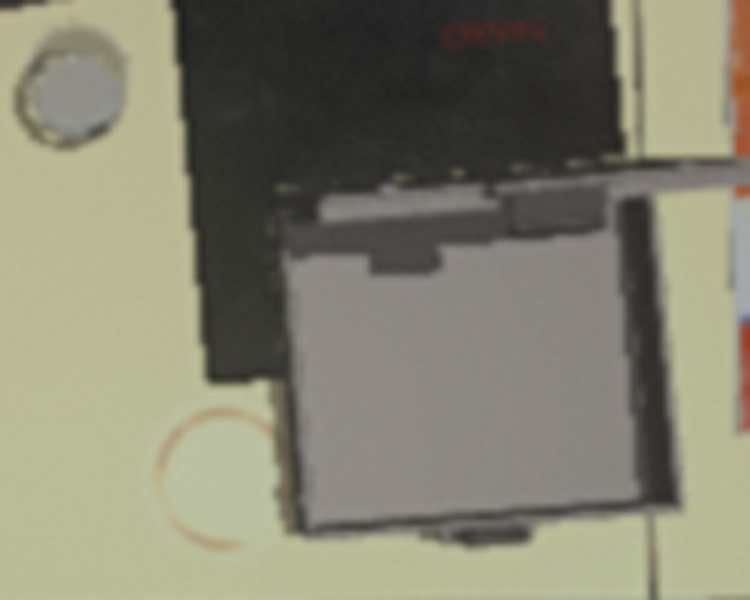

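The crops show, for the tray in c1: wall corners (361,85), (349,306), (100,73), (90,293); plate (57-125, 133-237). For the case rim in c2: front-left (297,532), front-right (680,507), back-right (651,195); catch at (480,535); beaker at (72,90).

Run:
```python
from h import *
f=dict(np.load("pics/top0.npz")); s=dict(np.load("pics/side0.npz"))
P=lambda x,y:(140+(x+.5)/6-.5,185+(y+.5)/6-.5)
Q=lambda x,y:(250+(x+.5)/5-.5,130+(y+.5)/5-.5)
S=lambda x,y:(235+(x-430+.5)/6-.5,240+(y+.5)/6-.5)
pr=lambda n,v:print(n,np.round(v,4))
# tray, z: mouth corners & back corners at 0.02
c=[onz(f,*P(*p),.02) for p in((361,85),(349,306),(90,293),(100,73))]
for p in c: pr("tray",p)
pr("sides",[np.linalg.norm(c[i]-c[(i+1)%4]) for i in range(4)]); pr("centre",np.mean(c,0))
for a,b in((1,2),(0,3)): d=c[b]-c[a];pr("ang x",np.arctan2(d[1],d[0]))
for a,b in((0,1),(3,2)): d=c[a]-c[b];pr("ang y",np.arctan2(-d[0],d[1]) if 0 else np.arctan2(d[1],d[0])+np.pi/2)
for p in((65,133),(57,237)): pr("plate top back",onz(f,*P(*p),.062))
# side view plate top corners
for a,b in (((537,112),None),((643,130),None)): pr("plate side cam z.062",onz(s,*S(*a),.062))
# case rim z=.06
k=[onz(f,*Q(*p),.06) for p in((297,532),(680,507),(651,195))]
for p in k: pr("case",p)
pr("sides",[np.linalg.norm(k[0]-k[1]),np.linalg.norm(k[2]-k[1])]); pr("centre",(k[0]+k[2])/2)
d=k[2]-k[1]; pr("ang",np.arctan2(d[1],d[0])); d=k[0]-k[1]; pr("ang",np.arctan2(-d[0],d[1]))
pr("catch",onz(f,*Q(485,535),.05))
pr("beaker top",onz(f,*Q(72,93),.07)); pr("beaker side base",onz(s,226,205,0))
```

```text
tray [0.5239 0.2005 0.02  ]
tray [0.4307 0.2068 0.02  ]
tray [0.4378 0.3173 0.02  ]
tray [0.5311 0.3123 0.02  ]
sides [0.0934 0.1108 0.0934 0.112 ]
centre [0.4809 0.2592 0.02  ]
ang x 1.5064
ang x 1.5064
ang y 1.5037
ang y 1.5164
plate top back [0.5053 0.3136 0.062 ]
plate top back [0.4632 0.3173 0.062 ]
plate side cam z.062 [0.5044 0.3088 0.062 ]
plate side cam z.062 [0.4618 0.3098 0.062 ]
case [ 0.4285 -0.0695  0.06  ]
case [ 0.4377 -0.2507  0.06  ]
case [ 0.5866 -0.2414  0.06  ]
sides [0.1815 0.1492]
centre [ 0.5075 -0.1554  0.06  ]
ang 0.0626
ang 0.0506
catch [ 0.425  -0.1606  0.05  ]
beaker top [0.6406 0.0342 0.07  ]
beaker side base [0.6463 0.0352 0.    ]
```

Add to h.py:
```python
A=-0.064
def ori(tilt=0,a=A):
    c,s=np.cos(a),np.sin(a)
    return R.from_matrix(np.array([[c,s,0],[s,-c,0],[0,0,-1.]]))*R.from_rotvec([tilt,0,0])
def rel(p0,r0,p,r): return np.round(np.r_[r0.inv().apply(np.array(p)-p0),(r0.inv()*r).as_rotvec()],4).tolist()
def cur():
    s=manip.state(); return np.array(s["position"]),R.from_rotvec(s["tcp_rot"])
def mouth(M,tilt,a=A): return np.array(M)-ori(tilt,a).apply([0,.105,.053])
```

Run:
```python
from h import *
p,r=cur(); W=(.40,-.15,.26)
print(rel(p,r,W,ori())); print(rel(np.array(W),ori(),(.4842,.309,.16),ori()))
```

```text
[0.3531, -0.3844, -0.0211, -0.0011, 0.0001, 0.3028]
[0.0547, -0.4634, 0.1, 0.0, 0.0, 0.0]
```

Request:
creep_tool(
  ticks={"segments": [[0.06,-0.06,0,0,0,0.1],[0.11,-0.12,-0.01,0,0,0.2],[0.176,-0.192,-0.01,0,0,0.303],[0.176,-0.192,-0.01,0,0,0.303],[0.176,-0.192,-0.01,0,0,0.303]]},
  jaw=0.05,
)

```text
t: 0.72
position: [0.2743, -0.3758, 0.249]
tcp_rot: [-3.139, 0.096, 0.0]
ft_force: [0.2, -0.5, 0.0]
gripper_width: 0.0502
gripper_force: 0.0
```

Request:
creep_tool(
  ticks={"segments": [[0.025,-0.055,0,0,0,0],[0.05,-0.11,0,0,0,0],[0.08,-0.17,-0.01,0,0,0],[0.111,-0.236,-0.01,0,0,0],[0.111,-0.236,-0.01,0,0,0]]},
)

```text
t: 1.35
position: [0.4005, -0.1484, 0.259]
tcp_rot: [-3.14, 0.096, -0.0]
ft_force: [-0.6, -0.7, -0.1]
gripper_width: 0.0498
gripper_force: 0.0
```

Request:
creep_tool(
  ticks={"segments": [[0.01,-0.06,0.01,0,0,0],[0.015,-0.12,0.02,0,0,0],[0.02,-0.18,0.03,0,0,0],[0.0274,-0.2317,0.05,0,0,0],[0.0274,-0.2317,0.05,0,0,0]]},
)

```text
t: 1.98
position: [0.4416, 0.0808, 0.2076]
tcp_rot: [3.14, -0.095, -0.003]
ft_force: [0.8, -1.1, 0.2]
gripper_width: 0.0499
gripper_force: 0.0
```

Request:
creep_tool(
  ticks={"segments": [[0.01,-0.06,0.01,0,0,0],[0.015,-0.12,0.02,0,0,0],[0.02,-0.18,0.03,0,0,0],[0.0274,-0.2317,0.05,0,0,0],[0.0274,-0.2317,0.05,0,0,0]]},
)

```text
t: 2.6
position: [0.4846, 0.3094, 0.1574]
tcp_rot: [3.14, -0.098, -0.001]
ft_force: [0.2, -0.6, -0.3]
gripper_width: 0.05
gripper_force: 0.0
```

Run:
```python
from h import *
p,r=cur(); print(rel(p,r,(.4842,.309,.056),ori()),manip.state()["q"])
f=manip.grab_frame("wrist"); cv2.imwrite("pics/w0.png",f["color"][:,:,::-1]);np.savez("pics/w0.npz",**f)
```

```text
[-0.0003, 0.0004, 0.1014, 0.0006, 0.0009, 0.0015] [ 4.64401014e-01  5.15853147e-01  1.56522516e+00 -3.76990139e-05
  1.06155418e+00  2.09766771e+00]
```

View pics/w0.png

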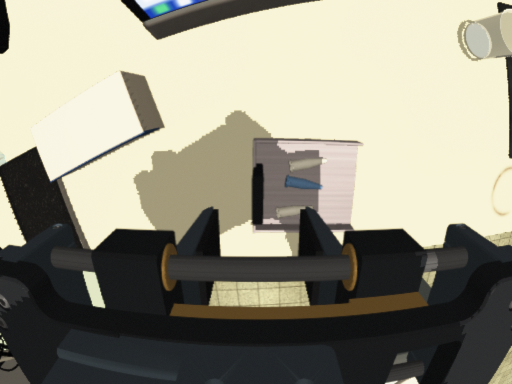

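Wrist view: the black plate (col 258, rows 165-225) lies midway between the fingertips (210 and 308), so the alignment is right. The beaker at the top right is clear.

Request:
creep_tool(
  ticks={"segments": [[0,0,0.05,0,0,0],[0,0,0.09,0,0,0],[0,0,0.1015,0,0,0],[0,0,0.1015,0,0,0]]},
)

```text
t: 3.15
position: [0.4843, 0.3072, 0.0579]
tcp_rot: [3.14, -0.103, -0.0]
ft_force: [0.1, 0.0, 0.6]
gripper_width: 0.0497
gripper_force: 0.0
```

Request:
creep_tool(
  ticks={"segments": [[0,0,0,0,0,0],[0,0,0,0,0,0],[0,0,0,0,0,0],[0,0,0,0,0,0],[0,0,0,0,0,0]]},
  jaw=0,
  grip_n=40,
)

```text
t: 3.78
position: [0.4839, 0.3085, 0.0577]
tcp_rot: [-3.139, 0.101, -0.001]
ft_force: [-0.5, 1.8, 5.6]
gripper_width: 0.0099
gripper_force: 40.0
```

Request:
creep_tool(
  ticks={"segments": [[0,0,-0.02,0,0,0],[0,0,-0.05,0,0,0],[0,0,-0.1,0,0,0],[0,0,-0.14,0,0,0],[0,0,-0.14,0,0,0]]},
)

```text
t: 4.4
position: [0.485, 0.3088, 0.2001]
tcp_rot: [-3.138, 0.101, -0.007]
ft_force: [0.5, 0.3, -2.8]
gripper_width: 0.0093
gripper_force: 40.0
```

Run:
```python
from h import *
p,r=cur()
P0=mouth((.490,-.095,.11),.26)
print(P0,rel(p,r,P0,ori(.26)))
for th in(.26,.45,.6,.75,.9,1.0):
    P=mouth((.490,-.105,.09),th); print(th,np.round(P,3),rel(P0,ori(.26),P,ori(th)))
```

```text
[ 0.49561829 -0.00733417  0.18821213] [0.0308, 0.3149, 0.0113, 0.2576, -0.0043, 0.0004]
0.26 [ 0.496 -0.017  0.168] [0.0006, 0.0148, 0.0168, 0.0, 0.0, 0.0]
0.45 [ 0.495 -0.034  0.183] [0.0006, 0.0267, -0.0021, 0.19, 0.0, 0.0]
0.6 [ 0.494 -0.048  0.193] [0.0006, 0.0385, -0.0152, 0.34, 0.0, 0.0]
0.75 [ 0.493 -0.064  0.2  ] [0.0006, 0.0521, -0.0264, 0.49, 0.0, 0.0]
0.9 [ 0.492 -0.081  0.205] [0.0006, 0.0672, -0.0355, 0.64, 0.0, 0.0]
1.0 [ 0.491 -0.093  0.207] [0.0006, 0.078, -0.0402, 0.74, 0.0, 0.0]
```

Request:
creep_tool(
  ticks={"segments": [[0.001,0.012,0,0,0,0],[0.004,0.042,0,0,0,0],[0.008,0.077,0,0,0,0],[0.011,0.112,0,0,0,0],[0.015,0.147,0,0,0,0]]},
)

```text
t: 5.03
position: [0.4881, 0.1586, 0.1958]
tcp_rot: [3.139, -0.101, -0.005]
ft_force: [1.2, -0.4, -2.6]
gripper_width: 0.0097
gripper_force: 40.0
```

Request:
creep_tool(
  ticks={"segments": [[0.003,0.035,0,0,0,0],[0.007,0.07,0.005,0,0,0],[0.011,0.105,0.01,0,0,0],[0.014,0.14,0.01,0,0,0],[0.016,0.16,0.01,0,0,0]]},
)

```text
t: 5.65
position: [0.4936, -0.0021, 0.1858]
tcp_rot: [-3.14, 0.103, 0.005]
ft_force: [1.3, 0.9, -2.1]
gripper_width: 0.01
gripper_force: 40.0
```

Run:
```python
from h import *
p,r=cur()
print(p,manip.state()["q"])
f=manip.grab_frame("top"); cv2.imwrite("pics/t2.png",cv2.resize(f["color"][130:270,180:420,::-1],None,fx=3,fy=3))
for th in(.2,.35,.45,.55,.65,.8,.95):
    P=mouth((.490,-.105,.10),th); print(th,np.round(P,3),rel(p,r,P,ori(th)))
```

```text
[ 0.4935624  -0.00210148  0.1858048 ] [-1.25109596e-01  3.78812093e-01  1.72778305e+00 -3.42265274e-04
  1.03829120e+00  1.51132403e+00]
0.2 [ 0.496 -0.013  0.173] [0.0031, 0.0105, 0.013, 0.2001, 0.0031, -0.0018]
0.35 [ 0.495 -0.025  0.186] [0.0031, 0.0225, 0.0, 0.3501, 0.003, -0.002]
0.45 [ 0.495 -0.034  0.193] [0.003, 0.0314, -0.0076, 0.4501, 0.0029, -0.0022]
0.55 [ 0.494 -0.043  0.2  ] [0.003, 0.0411, -0.0143, 0.5501, 0.0028, -0.0023]
0.65 [ 0.493 -0.054  0.206] [0.003, 0.0514, -0.0199, 0.6501, 0.0027, -0.0025]
0.8 [ 0.492 -0.07   0.212] [0.003, 0.0678, -0.0264, 0.8001, 0.0025, -0.0027]
0.95 [ 0.491 -0.087  0.216] [0.003, 0.0849, -0.0304, 0.9501, 0.0024, -0.0029]
```

View pics/t2.png

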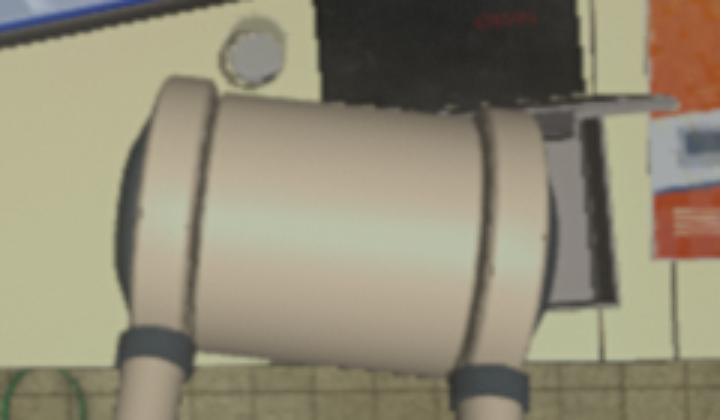

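The arm hides the tray and most of the case. The visible part of the case, its lid at (600,100), and the beaker at (252,52) are undisturbed. Next I tip slowly.

Request:
creep_tool(
  ticks={"segments": [[0.003,0.005,0.004,0.1,0,0],[0.003,0.011,0.005,0.2,0,0],[0.003,0.017,0.002,0.28,0,0],[0.003,0.023,0,0.35,0,0],[0.003,0.027,-0.004,0.4,0,0]]},
)

```text
t: 6.32
position: [0.4951, -0.0276, 0.1901]
tcp_rot: [-2.738, 0.09, -0.015]
ft_force: [-0.3, 0.3, -2.7]
gripper_width: 0.0101
gripper_force: 40.0
```

Request:
creep_tool(
  ticks={"segments": [[0,0.003,-0.002,0.04,0,0],[0,0.006,-0.004,0.08,0,0],[0,0.009,-0.006,0.12,0,0],[0,0.012,-0.008,0.16,0,0],[0,0.016,-0.01,0.2,0,0]]},
)

```text
t: 6.95
position: [0.4949, -0.046, 0.1942]
tcp_rot: [-2.538, 0.082, -0.025]
ft_force: [-0.0, -0.4, -2.0]
gripper_width: 0.0094
gripper_force: 40.0
```

Run:
```python
from h import *
p,r=cur()
f=manip.grab_frame("side");np.savez("pics/s3.npz",**f); cv2.imwrite("pics/s3.png",cv2.resize(f["color"][80:260,170:400,::-1],None,fx=3,fy=3))
for th in(.6,.7,.8,.9,1.):
    P=mouth((.490,-.105,.10),th); print(th,np.round(P,3),rel(p,r,P,ori(th)))
```

```text
0.6 [ 0.494 -0.048  0.203] [-0.0011, -0.003, -0.0086, -0.0025, 0.0002, -0.0004]
0.7 [ 0.493 -0.059  0.208] [-0.0011, 0.0028, -0.0189, 0.0975, 0.0002, -0.0004]
0.8 [ 0.492 -0.07   0.212] [-0.0011, 0.0096, -0.0285, 0.1975, 0.0002, -0.0004]
0.9 [ 0.492 -0.081  0.215] [-0.0011, 0.0173, -0.0374, 0.2975, 0.0001, -0.0004]
1.0 [ 0.491 -0.093  0.217] [-0.0011, 0.0258, -0.0454, 0.3975, 0.0001, -0.0004]
```

View pics/s3.png

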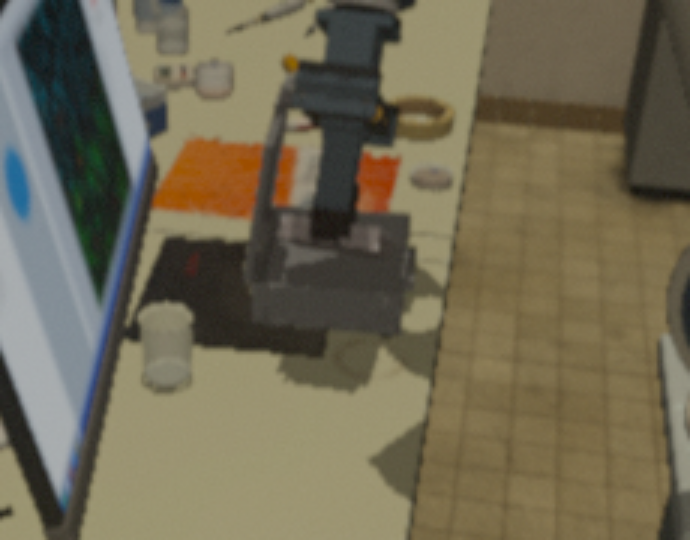

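The side view shows the tipped tray (280-380, 215-250) over the case opening. The lid at (265,170) stands clear beside the gripper and the beaker is untouched. I'll keep tipping.

Request:
creep_tool(
  ticks={"segments": [[0,0.0,-0.008,0.05,0,0],[0,0.003,-0.016,0.1,0,0],[0,0.006,-0.022,0.15,0,0],[0,0.01,-0.028,0.2,0,0],[0,0.014,-0.033,0.25,0,0]]},
)

```text
t: 7.62
position: [0.4932, -0.0763, 0.2138]
tcp_rot: [-2.289, 0.074, -0.034]
ft_force: [0.2, -0.1, -2.0]
gripper_width: 0.0095
gripper_force: 40.0
```

Request:
creep_tool(
  ticks={"segments": [[0,0.003,-0.004,0.05,0,0],[0,0.006,-0.008,0.1,0,0],[0,0.01,-0.012,0.15,0,0],[0,0.01,-0.012,0.15,0,0],[0,0.01,-0.012,0.15,0,0]]},
)

```text
t: 8.25
position: [0.4921, -0.0914, 0.2141]
tcp_rot: [-2.141, 0.069, -0.037]
ft_force: [0.3, 0.0, -0.8]
gripper_width: 0.0102
gripper_force: 40.0
```

Run:
```python
from h import *
p,r=cur(); T=ori(1.0); print(rel(p,r,p,ori(0)), rel(p,r,(.4842,.309,.07),ori(0)))
f=manip.grab_frame("wrist"); cv2.imwrite("pics/w4.png",f["color"][:,:,::-1])
```

```text
[0.0, 0.0, 0.0, -0.9994, 0.0, -0.0002] [-0.0336, -0.0946, 0.4136, -0.9994, 0.0, -0.0002]
```

View pics/w4.png

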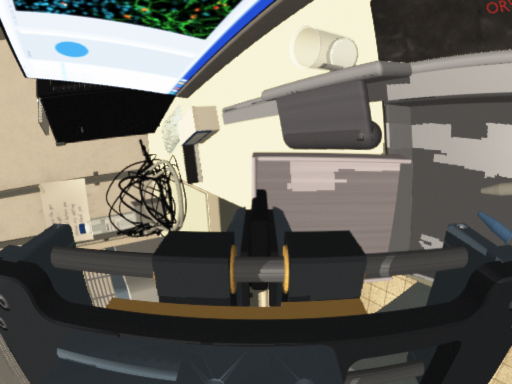

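The tray is empty. A white tube (497,188) and the blue tube (495,225) lie in the case. I'll level the tray and carry it back, checking all three tubes from the top camera afterwards.

Request:
creep_tool(
  ticks={"segments": [[0,-0.016,0.015,-0.15,0,0],[0,-0.035,0.05,-0.32,0,0],[0,-0.057,0.085,-0.49,0,0],[0,-0.08,0.12,-0.66,0,0],[0,-0.108,0.168,-0.83,0,0]]},
)

```text
t: 8.93
position: [0.5034, 0.0917, 0.2151]
tcp_rot: [-2.924, 0.093, -0.0]
ft_force: [0.5, -0.3, -2.0]
gripper_width: 0.0099
gripper_force: 40.0
```

Run:
```python
from h import *
p,r=cur(); print(p,rel(p,r,(.4842,.309,.08),ori(0)))
f=manip.grab_frame("top"); np.savez("pics/t5.npz",**f); cv2.imwrite("pics/t5.png",cv2.resize(f["color"][130:260,150:400,::-1],None,fx=3,fy=3))
```

```text
[0.50335225 0.09174961 0.2150888 ] [-0.0319, -0.1815, 0.1784, -0.2164, 0.0068, 0.0003]
```

View pics/t5.png

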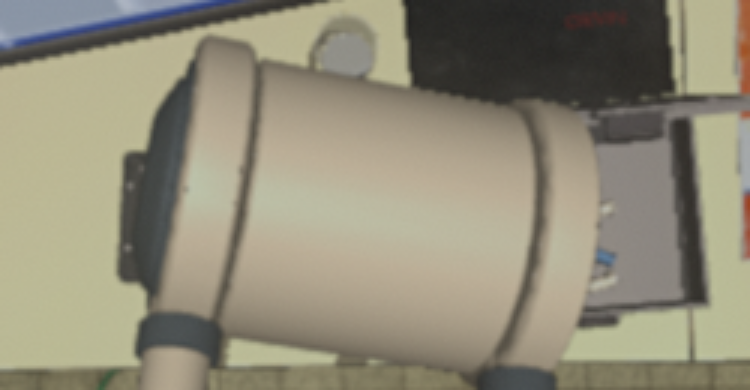

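All three tubes are in the case: white (605,210), blue (605,258), white (602,283). Next I set the tray down.

Request:
creep_tool(
  ticks={"segments": [[-0.006,-0.045,0.015,-0.1,0,0],[-0.015,-0.09,0.05,-0.2,0,0],[-0.024,-0.135,0.095,-0.216,0,0],[-0.032,-0.175,0.14,-0.216,0.007,0],[-0.032,-0.1815,0.17,-0.216,0.007,0]]},
)

```text
t: 9.6
position: [0.4819, 0.3089, 0.0866]
tcp_rot: [-3.135, 0.095, 0.007]
ft_force: [0.4, -0.9, -1.5]
gripper_width: 0.0101
gripper_force: 40.0
```

Run:
```python
from h import *
p,r=cur(); print(p,rel(p,r,(.4842,.309,.0577),ori(0)))
```

```text
[0.48191689 0.30893736 0.08661473] [0.0024, -0.0001, 0.0289, -0.0051, 0.0046, 0.0036]
```

Request:
creep_tool(
  ticks={"segments": [[0.001,0,0.012,-0.003,0.004,0],[0.002,0,0.022,-0.005,0.005,0],[0.002,0,0.028,-0.005,0.005,0],[0.002,0,0.0295,-0.005,0.005,0],[0.002,0,0.0295,-0.005,0.005,0]]},
)

```text
t: 10.22
position: [0.4856, 0.3058, 0.0587]
tcp_rot: [3.14, -0.101, 0.002]
ft_force: [-1.0, 0.7, -1.1]
gripper_width: 0.0097
gripper_force: 40.0
```

Request:
creep_tool(
  ticks={"segments": [[0,0,0,0,0,0],[0,0,0,0,0,0],[0,0,0,0,0,0]]},
  jaw=0.04,
)

```text
t: 10.6
position: [0.4854, 0.3061, 0.0584]
tcp_rot: [3.14, -0.1, 0.002]
ft_force: [-0.1, -0.2, -0.2]
gripper_width: 0.0371
gripper_force: 0.0
```

Request:
creep_tool(
  ticks={"segments": [[0,0,-0.02,0,0,0],[0,0,-0.06,0,0,0],[0,0,-0.12,0,0,0],[0,0,-0.18,0,0,0],[0,0,-0.24,0,0,0]]},
)

```text
t: 11.22
position: [0.4847, 0.306, 0.3004]
tcp_rot: [3.14, -0.1, 0.002]
ft_force: [1.2, 0.2, 0.6]
gripper_width: 0.0402
gripper_force: 0.0
```

Request:
creep_tool(
  ticks={"segments": [[0,0.06,-0.01,0,0,0],[0,0.12,-0.02,0,0,0],[0.02,0.18,-0.03,0,0,0],[0.05,0.235,-0.03,0,0,0],[0.08,0.29,-0.03,0,0,0]]},
  jaw=0,
  grip_n=20,
)

```text
t: 11.85
position: [0.546, 0.0114, 0.3289]
tcp_rot: [3.14, -0.1, 0.003]
ft_force: [1.7, 0.8, -0.8]
gripper_width: 0.0005
gripper_force: 0.0
```

Run:
```python
from h import *
p,r=cur(); print(p,rel(p,r,(.63,-.155,.33),ori(0)))
f=manip.grab_frame("side"); np.savez("pics/s6.npz",**f)
a=cv2.resize(f["color"][90:290,170:390,::-1],None,fx=3,fy=3)
cv2.imwrite("pics/s6.png",a[:600])
```

```text
[0.54602907 0.01135493 0.32887118] [0.0944, 0.1607, -0.0009, 0.0004, -0.0017, 0.0001]
```

View pics/s6.png

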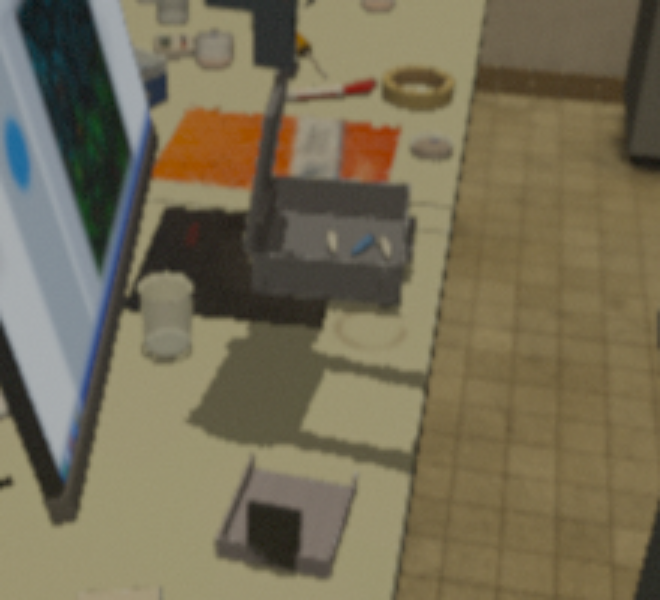

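The side view shows the tray flat on the bench (220-355, 460-575), with all three tubes in the case around (330-390, 243). The beaker (166,315) is upright and the lid's top corner is near (283,75). I'll measure the lid edge.

Run:
```python
from h import *
f=dict(np.load("pics/s6.npz"))
for u,v in((283,75),(270,75),(295,72),(250,235),(262,250)):
    o,d=ray(f,170+u/3,90+v/3); print((u,v),np.round(o+d*(-.066-o[1])/d[1],3))
b=.055; c=np.array([.433,-.160])+.08*np.array([np.cos(b),np.sin(b)]); ex=np.array([np.cos(b),np.sin(b)])
h=c+.08*ex; print("centre",c,"hinge",h)
for ph in(1.43,1.2,1.0,.8,.6,.4,.2,.1,.0):
    for r in(.14,):
        q=h+ex*(-r*np.cos(ph)+.0115*np.sin(ph)+.016); print(ph,np.round([*q,.06+r*np.sin(ph)+.0115*np.cos(ph)+.025],3))
p,r=cur(); print(rel(p,r,(.635,-.153,.32),ori(0,b)),rel(np.array((.635,-.153,.32)),ori(0,b),(.635,-.153,.22),ori(0,b)))
```

```text
(283, 75) [ 0.552 -0.066  0.26 ]
(270, 75) [ 0.564 -0.066  0.259]
(295, 72) [ 0.54  -0.066  0.265]
(250, 235) [ 0.583 -0.066  0.079]
(262, 250) [ 0.57  -0.066  0.063]
centre [ 0.51287903 -0.15560222] hinge [ 0.59275806 -0.15120444]
1.43 [ 0.6   -0.151  0.225]
1.2 [ 0.569 -0.153  0.22 ]
1.0 [ 0.543 -0.154  0.209]
0.8 [ 0.52  -0.155  0.193]
0.6 [ 0.5   -0.156  0.174]
0.4 [ 0.484 -0.157  0.15 ]
0.2 [ 0.474 -0.158  0.124]
0.1 [ 0.471 -0.158  0.11 ]
0.0 [ 0.469 -0.158  0.096]
[0.0966, 0.1521, 0.0092, 0.0033, -0.0026, -0.1219] [0.0, 0.0, 0.1, 0.0, 0.0, 0.0]
```

Request:
creep_tool(
  ticks={"segments": [[0.025,0.045,0,0,0,-0.06],[0.05,0.09,0,0,0,-0.12],[0.075,0.135,0.005,0,0,-0.122],[0.09,0.1635,0.009,0,0,-0.122],[0.09,0.1635,0.009,0,0,-0.122]]},
)

```text
t: 12.52
position: [0.6252, -0.1575, 0.3186]
tcp_rot: [3.14, 0.088, -0.0]
ft_force: [-0.5, 0.4, 0.1]
gripper_width: 0.0006
gripper_force: 0.0
```

Request:
creep_tool(
  ticks={"segments": [[0,0,0.03,0,0,0],[0,0,0.06,0,0,0],[0,0,0.085,0,0,0],[0,0,0.1,0,0,0],[0,0,0.1,0,0,0]]},
)

```text
t: 13.15
position: [0.6247, -0.1551, 0.2191]
tcp_rot: [-3.14, -0.092, 0.001]
ft_force: [-0.3, -0.4, -0.1]
gripper_width: 0.0005
gripper_force: 0.0
```

Run:
```python
from h import *
p,r=cur(); b=.055
for x,z in((.60,.222),(.569,.216),(.543,.205),(.52,.19),(.50,.17),(.484,.146),(.474,.12),(.469,.10)): print(rel(p,r,(x,-.165,z),ori(0,b)))
```

```text
[-0.0252, 0.0085, -0.0029, -0.0001, 0.0005, 0.0035]
[-0.0561, 0.0067, 0.0031, -0.0001, 0.0005, 0.0035]
[-0.0821, 0.0051, 0.0141, -0.0001, 0.0005, 0.0035]
[-0.1051, 0.0038, 0.0291, -0.0001, 0.0005, 0.0035]
[-0.125, 0.0026, 0.0491, -0.0001, 0.0005, 0.0035]
[-0.141, 0.0017, 0.0731, -0.0001, 0.0005, 0.0035]
[-0.1509, 0.0011, 0.0991, -0.0001, 0.0005, 0.0035]
[-0.1559, 0.0008, 0.1191, -0.0001, 0.0005, 0.0035]
```

Nothing has been touched so far. Now I swing the lid along the arc.

Request:
creep_tool(
  ticks={"segments": [[-0.025,0.004,-0.002,0,0,0],[-0.056,0.005,0.003,0,0,0],[-0.082,0.005,0.014,0,0,0],[-0.105,0.004,0.029,0,0,0],[-0.125,0.003,0.049,0,0,0]]},
)

```text
t: 13.78
position: [0.5008, -0.1663, 0.1718]
tcp_rot: [3.138, 0.091, 0.006]
ft_force: [1.9, 0.1, 1.0]
gripper_width: 0.0004
gripper_force: 0.4
```

Request:
creep_tool(
  ticks={"segments": [[-0.01,0,0.012,0,0,0],[-0.016,0,0.024,0,0,0],[-0.021,0,0.037,0,0,0],[-0.025,0,0.05,0,0,0],[-0.025,0,0.05,0,0,0]]},
)

```text
t: 14.4
position: [0.4753, -0.1673, 0.1199]
tcp_rot: [-3.14, -0.091, 0.0]
ft_force: [0.3, -0.3, 0.5]
gripper_width: 0.0007
gripper_force: 0.0
```

Run:
```python
from h import *
p,r=cur();print(p); f=manip.grab_frame("side"); np.savez("pics/s7.npz",**f)
cv2.imwrite("pics/s7.png",cv2.resize(f["color"][90:240,200:380,::-1],None,fx=4,fy=4))
```

```text
[ 0.47527592 -0.16727063  0.11985712]
```

View pics/s7.png

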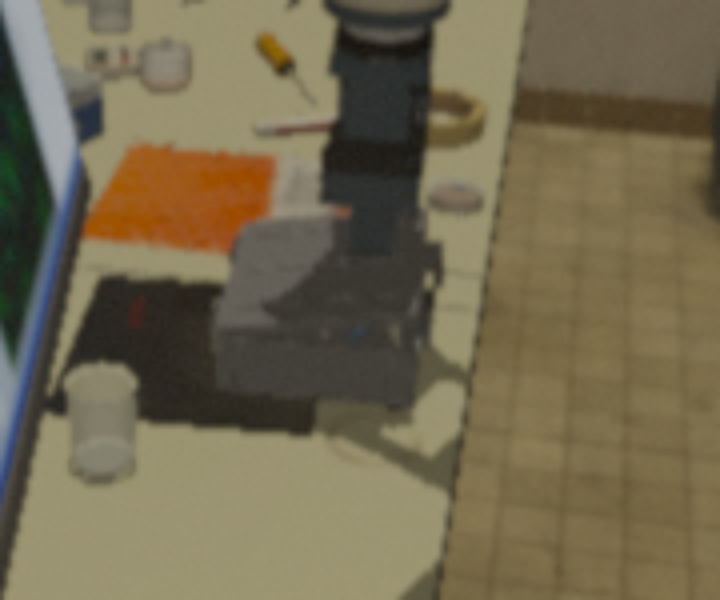

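The lid is almost down (slightly open at its front) under the fingertips. I'll move nearer the free edge and press until it snaps.

Request:
creep_tool(
  ticks={"segments": [[0,0,-0.01,0,0,0],[-0.022,0,-0.01,0,0,0],[-0.022,0,0.005,0,0,0],[-0.022,0,0.013,0,0,0],[-0.022,0,0.018,0,0,0]]},
)

```text
t: 15.08
position: [0.454, -0.1689, 0.1027]
tcp_rot: [3.139, 0.091, 0.002]
ft_force: [-7.1, -0.2, 25.5]
gripper_width: 0.0008
gripper_force: 12.1
```

Request:
creep_tool(
  ticks={"segments": [[0,0,0.003,0,0,0],[0,0,0.006,0,0,0],[0,0,0.006,0,0,0]]},
)

```text
t: 15.45
position: [0.454, -0.1688, 0.0965]
tcp_rot: [3.14, 0.091, 0.002]
ft_force: [-0.1, -0.6, -0.8]
gripper_width: 0.0007
gripper_force: 0.0
```

Request:
creep_tool(
  ticks={"segments": [[0,0,0.002,0,0,0],[0,0,0.004,0,0,0],[0,0,0.004,0,0,0]]},
)

```text
t: 15.82
position: [0.4542, -0.1689, 0.0944]
tcp_rot: [3.139, 0.092, 0.004]
ft_force: [-9.9, 4.7, 52.0]
gripper_width: 0.0003
gripper_force: 25.7
```

Request:
creep_tool(
  ticks={"segments": [[0,0,-0.03,0,0,0],[0,0,-0.08,0,0,0],[0,0,-0.14,0,0,0],[-0.03,0.05,-0.18,0,0,0],[-0.05,0.1,-0.2,0,0,0]]},
)

```text
t: 16.45
position: [0.4101, -0.2696, 0.2936]
tcp_rot: [3.138, 0.095, 0.005]
ft_force: [1.4, -1.3, -0.9]
gripper_width: 0.0003
gripper_force: 0.0
```

Request:
creep_tool(
  ticks={"segments": [[-0.02,0.05,0,0,0,0],[-0.04,0.1,0,0,0,0],[-0.05,0.15,0,0,0,0],[-0.05,0.15,0,0,0,0]]},
)

```text
t: 16.95
position: [0.3683, -0.4246, 0.291]
tcp_rot: [3.139, 0.086, 0.001]
ft_force: [-0.6, 0.9, -0.0]
gripper_width: 0.0006
gripper_force: 0.0
```

Run:
```python
from h import *
f=manip.grab_frame("side"); cv2.imwrite("pics/s8.png",cv2.resize(f["color"][90:290,190:390,::-1],None,fx=3,fy=3))
```

```text
(no output)
```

View pics/s8.png

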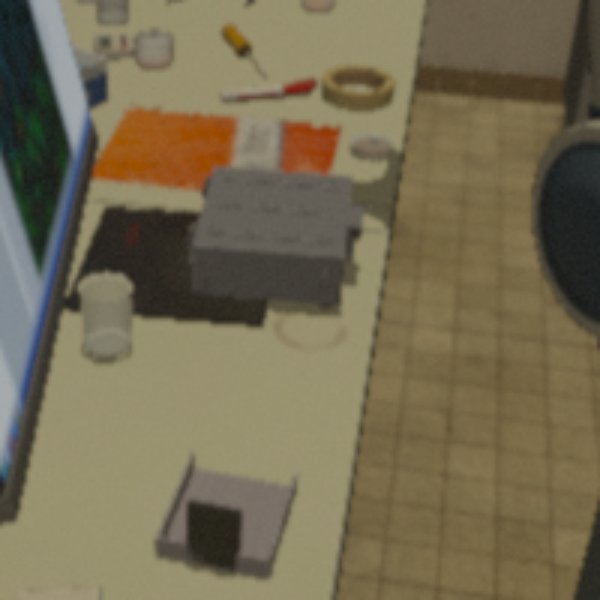

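The lid is fully shut (190-355, 165-245) and flush with the case. The tray is flat and empty, the beaker upright, and the arm clear, so I'm handing in.

```bash
python3 -c "
from plant import manip
print(manip.hand_in())"
```

```text
the job is handed in; nothing more can be done
None
```

The job is handed in at about 17 s on the robot's clock: all three tubes were seen in the case before the lid closed, the lid snapped shut and stayed flush, the empty tray is flat on the bench and the beaker is still standing; `hand_in` returned no verdict.

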